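# Nest a handled sieve into its receiver pan and latch it on a free-spinning turntable

### The job

Put the covered sieve into the receiver pan on the turntable, with its blue handle turned clear of the pan's orange handle and on the open side of the pan's keeper clip, then turn it under the clip until it has clicked past the sprung plunger and the two handles point opposite ways. The turntable spins freely unless the pan is pressed firmly down onto its brake, so press while you turn. Let go with the sieve fully seated and latched and the pan still flat in the turntable, and leave the other things on the worktop where they are.

Things in the scene. Friction and masses are not known exactly. Their poses are not given: they have to be found in the camera images.
- sieve_center (a point): Centre (half-way up) of the covered steel sieve with a blue handle, 0.2 kg, 58 mm tall, standing on the worktop. z up, x along its handle. From below: skirt 51 mm across, 16 mm high (lowest 4 mm narrowed to 47); above it a drum 63 mm across, 42 mm high, best gripped across its upper part. The drum's shoulder, 13 mm below this point, comes to rest on the pan's rim.
- sieve_handle (a point): Middle of the sieve's blue handle: a level bar 10 mm wide, 5 thick, reaching to 99 mm from the sieve's axis, its underside 17 mm above the sieve's underside (1 mm above the shoulder). This point is 64.5 mm from the axis; axes as sieve_center.
- pan_mouth (a point): Centre of the mouth of the aluminium receiver pan, at rim height. z up, x along the pan's orange handle. Inside 55 mm across, wall 3 mm, 30 deep; 34 mm high; loose, 0.28 kg; its foot flange, 90 mm across, lies on the turntable's disc. The sieve's skirt enters with 2 mm to spare all round; seated, sieve_center is 13 mm above this point.
- pan_handle (a point): Middle of the pan's orange handle: a level bar 12 mm wide, reaching from 35 to 99 mm from the pan's axis, from rim height to 6 mm above it, so the sieve cannot seat with its handle over it. Axes as pan_mouth.
- keeper (a point): Point under the pan's steel keeper clip where the sieve's handle lies when latched: pan x = -43, y = 0, 3.5 mm above the rim; axes as pan_mouth. The clip's arm (37 to 49 mm from the axis, 8.5 to 12 mm above the rim) spans pan y = +17 to -11.5 mm; a stop post closes it beyond y = -5.5. It is open towards pan +y: the sieve's handle comes down on that side and turns counter-clockwise (from above).
- plunger_seat (a point): Lowest point of the round brass sprung plunger (12 mm ball) hanging from the clip's arm, pan x = -43, y = +11, 4 mm above the rim. The sieve's handle must push it up about 2 mm, which takes roughly 0.2 N m on the sieve; it drops behind the handle near the stop. To miss pan handle and clip, lower the sieve with its handle 60 to 140 degrees counter-clockwise from the pan's handle.
- turntable: Fixed round grey housing on the worktop, 106 mm across, 25 mm high (three bolted lugs reach 61 mm from the axis); origin at the centre of its underside. Its lip leaves the pan's flange 2.5 mm of play.
- disc_top (a point): Top centre of the turntable's aluminium disc under the pan. It spins freely and is sprung (0.8 N/mm): about 4 N down on the seated sieve sinks the pan 2.5 mm onto rubber pads, and further force brakes it. Some 15 to 20 N in all hold the pan while the sieve is turned past the plunger; with less, the pan turns along.
- jar_bronze: Bystander: amber jar with black lid, 58 mm across, 78 tall, at the far left; origin at the centre of its underside
- jar_used: Bystander: small white jar with red lid, 42 mm across, 55 tall, at the far left; origin at the centre of its underside
- parts_bin: Bystander: open yellow bin of nuts, 66x95x34, at the back; origin at the centre of its underside
- gauge_block: Bystander: ground steel block, 50x75x25, at the back; origin at the centre of its underside
- thumb_screw_a: Bystander: small knurled thumb screw standing on its head, 17 mm across, 26 tall; origin at the centre of its underside
- dial_indicator: Bystander: dial indicator lying on its back, 103x60x26, back right; a fixed blue air hose hangs above and in front of it, from the ceiling of the bay down to 5 cm above the worktop, so keep the arm clear there; origin at the centre of its underside
- brush: Bystander: flat wooden brush, 35x193x10, at the back; origin at the centre of its underside
- tensile_bar_0: Bystander: small bronze test bar lying flat, 12x60x8, near the middle; origin at the centre of its underside
- gear_print: Bystander: bronze gear lying flat, 34 mm across, 10 thick, near the middle; origin at the centre of its underside
Not all that is in view belongs to the job. Of the things that look like the turntable, the larger one is meant.

How it is judged:
On the way:
1. the sieve is nested in the pan with the handles clear of each other, before it is turned under the clip (z of sieve_center in the frame of pan_mouth between 0.011 and 0.0148 m and horizontal distance between sieve_center and pan_mouth below 0.003 m and y of sieve_handle in the frame of pan_mouth above 0.025 m), for 0.1 s.
At the end, for the whole second after the job is handed in: The sieve sits fully down in the pan (centres within 3 mm, shoulder within 1.8 mm of the rim), its handle latched under the clip opposite the pan's handle (within 5 degrees), and the pan stands flat (within 3 degrees) on the turntable, within 5 mm of its centre (z of sieve_center in the frame of pan_mouth between 0.011 and 0.0148 m and horizontal distance between sieve_center and pan_mouth below 0.003 m and angle between the x axis of sieve_center and the x axis of pan_mouth, either way round below 0.09 rad and x of sieve_handle in the frame of pan_mouth below -0.05 m and angle between pan_mouth's own z axis and vertical below 0.05 rad and horizontal distance between pan_mouth and turntable below 0.005 m and height (world z) of pan_mouth between 0.048 and 0.058 m); the robot touches nothing.
It fails at once if a bystander is pushed more than 3 cm (distance of any of jar_bronze, jar_used, parts_bin, gauge_block, thumb_screw_a, dial_indicator, brush, tensile_bar_0, gear_print from where it was at the start of the episode above 0.03 m).
It also fails if it takes over 51 s, if anything falls off the work surface, if the arm or the gripper's body presses on something with over 40 N, if the wrist force passes 120 N, or if a joint passes its speed limit or range.

### The arm

A 7-joint arm with a two-finger parallel gripper is mounted at the origin on a cart in front of the work surface, level with it; the furniture and walls round the work are solid. World frame = base frame: x ahead of the robot, y to its left, z up, the work surface at z = 0. Lengths are in m, angles in rad, forces in N, time in s.
With the tool pointing down it reaches from about 0.4 to 0.875 m from the base axis. Payload 4.4 kg.
Tool frame: the origin (TCP) lies on the centre line of the jaws, within the pads' length; the fingertips stand 25 mm ahead of it and the grasp point (between the pads) lies 6 mm ahead of it; z points along the fingers, y is the direction in which the jaws open and shut (so a half turn about z gives the same grasp; the last joint's range is limited). The gripper opens to 85 mm and grips with 20 to 120 N. Pads are 22 mm wide; open, the fingers measure 114 mm over their backs; the gripper's body (76 mm by 85 mm) begins 54 mm behind the grasp point. The pads swing forward as they close: fully open they stand 13 mm farther back than shut.
Start: joints at [-1.27, 0.628, 0.038, 1.517, -0.027, 0.996, -0.02], TCP at [0.233, 0.607, 0.256] pointing down, gripper open.
Joint ranges: [-3.06, 3.06], [-0.37, 2.12], [-1.25, 1.32], [0.18, 2.47], [-1.1, 4.24], [0.23, 1.98], [-2.94, 2.94]. Speed limits (rad/s): [2.57, 2.57, 3.14, 3.14, 3.14, 3.14, 3.14].

### API

Orientations are given as a unit quaternion [x, y, z, w].
In Python, from bench import r, solve_ik, cams gives the robot as it stands. The module is installed in compiled form; this text tells all that it offers. Calls block until the motion is done:
- r.move_ptp(position, orientation): joint-space move of the TCP to a pose.
- r.move_l(position, orientation=None, speed=0.15): straight line of the TCP; orientation=None keeps the orientation; speed is the mean speed in m/s.
- r.set_joints(angles): joint-space move.
- r.grip(opening, effort=None): opening from 0.0 (shut) to 1.0 (fully open); effort is the grip in N (None keeps the last); returns when the fingers have stopped.
- r.sleep(seconds).
- solve_ik(position, orientation): joint angles nearest the present ones, or None.
- cams.read_camera(name): name is "scene" or "top" or "wrist"; returns a dict with "pixels" (480x640x3 uint8, blue, green, red), "mtx" (3x3 intrinsics, pixels), "world_from_camera" (4x4, takes a point from camera to world coordinates); the wrist camera has in their place "T_tool_cam" (4x4, takes a point from camera to tool coordinates, whose origin is the TCP and whose axes are the flange's). Camera axes: x right, y up, looking along -z (the intrinsics and any distortion apply to the point x, -y, -z); pixel columns grow to the right and rows downward; lengths in m; the calibration is good to about 2 mm. A picture is of the moment at which its call begins: read the wrist's pose just before it. There is no depth.
A pose or a line that the arm cannot do raises r.IKError and nothing moves.
- r.finish_job(): hands the job in, once; it reports no verdict.
Readings, each from a call of its own:
- r.get_time_s(): time.
- r.get_joint_pos(): joint angles.
- r.get_qvel(): joint speeds.
- r.get_joint_torque(): joint torques, N m.
- r.get_position(): TCP position.
- r.get_orientation(): TCP orientation.
- r.get_ft_force(): force on the tool from outside, world axes, zero at the start.
- r.get_wrist_torque(): the same for the moment, N m.
- r.get_width(): opening from 0.0 (shut) to 1.0 (fully open).
Only numpy, scipy, OpenCV 4.12 (cv2) and the standard library are available. Lean on these libraries where they do the work, as an engineer would, in place of code of your own. Each camera call takes 0.05 s, during which the arm holds its last target. There are 200 camera calls.

## Working session

There is one attempt and no reset: what is moved stays moved. The work goes in short steps, each a Python script; the robot and the scene stay as the last script left them, time stands still between calls to the robot, and variables do not carry over. Pictures are saved under pics/ and viewed, about 8 in all and at most 12, crops included, and the job is handed in when it is done.

```bash
mkdir -p pics; ls
python3 - <<'E'
from bench import r, cams
import cv2,pickle
d={}
for n in("scene","top"):
    c=cams.read_camera(n); d[n]=c; cv2.imwrite(f"pics/{n}0.png",c["pixels"]); print(n,c["mtx"],c["world_from_camera"],[k for k in c])
pickle.dump(d,open("c0.pkl","wb"))
print(r.get_time_s(),r.get_orientation(),r.get_position(),r.get_ft_force())
E
```

```text
pics
scene [[531.87355116   0.         320.05017977]
 [  0.         531.87355116 237.68368566]
 [  0.           0.           1.        ]] [[ 0.69843687  0.39527987 -0.59660688 -0.02782981]
 [-0.71565602  0.38023787 -0.58588022 -0.62914499]
 [-0.00473413  0.83616564  0.54845657  0.69570824]
 [ 0.          0.          0.          1.        ]] ['pixels', 'mtx', 'world_from_camera']
top [[561.92044507   0.         318.18057815]
 [  0.         561.92044507 243.49400976]
 [  0.           0.           1.        ]] [[ 0.01915588  0.9877924  -0.15459372  0.38468786]
 [-0.9996724   0.01629758 -0.01973541  0.02854992]
 [-0.01697499  0.15492113  0.987781    1.52083372]
 [ 0.          0.          0.          1.        ]] ['pixels', 'mtx', 'world_from_camera']
0.1 [ 1.82365734e-01  9.83230428e-01 -8.03844264e-04 -1.36735107e-04] [0.23289496 0.60631818 0.25550403] [-0.2309941  -0.35714363 -0.79718567]
```

View pics/top0.png

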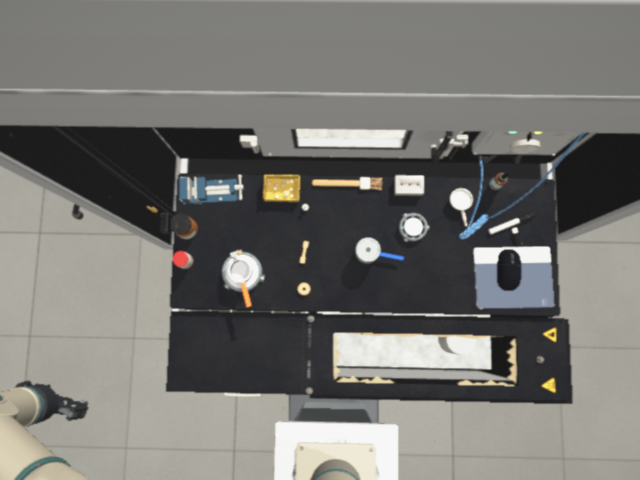

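View pics/scene0.png

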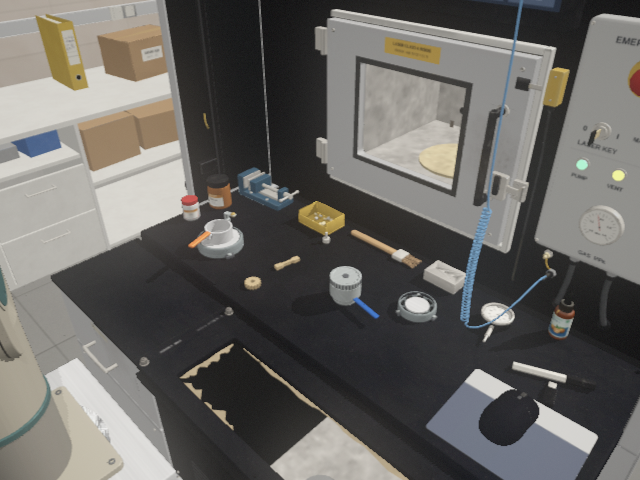

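Top view: the sieve is at (368,250) with its blue handle tip at (403,258). There are two turntable-like rings, (241,272) and (413,228). The one at (241,272) is larger and carries the pan with the orange handle (tip 248,304), so it fits. I'll confirm it in an enlarged crop.

```bash
cat > h.py <<'E'
import numpy as np,cv2
def ray(c,uv,z,T=None):
    T=c["world_from_camera"] if T is None else T
    K=c["mtx"]; d=np.array([(uv[0]-K[0,2])/K[0,0],-(uv[1]-K[1,2])/K[1,1],-1.]); d=T[:3,:3]@d; o=T[:3,3]
    return o+d*(z-o[2])/d[2]
def proj(c,p,T=None):
    T=c["world_from_camera"] if T is None else T
    q=T[:3,:3].T@(np.asarray(p)-T[:3,3]); K=c["mtx"]
    return np.array([K[0,2]-K[0,0]*q[0]/q[2],K[1,2]+K[1,1]*q[1]/q[2]])
E
python3 - <<'E'
import pickle,cv2,numpy as np
from h import *
d=pickle.load(open("c0.pkl","rb")); t=d["top"]; s=d["scene"]
a=cv2.resize(t["pixels"][215:325,170:270],None,fx=4,fy=4,interpolation=3)
b=cv2.resize(t["pixels"][215:325,330:430],None,fx=4,fy=4,interpolation=3)
cv2.imwrite("pics/crop1.png",np.hstack([a[:,:],b])[:600,:800])
for n,uv,z in[("sieve",(368,250),.058),("sh",(403,258),.02),("pan",(241,272),.054),("ph",(248,304),.057),("decoy",(413,228),.02),("gear",(304,289),.01),("bar",(304,252),.01),("jarused",(182,260),.055),("screw",(305,208),.02),("leftfront",(172,310),0),("wallfront",(170,243),0.0)]: print(n,ray(t,uv,z).round(3))
for n,uv,z in[("sieve",(346,272),.058),("sh",(376,316),.02),("pan",(218,230),.054)]: print(n,ray(s,uv,z).round(3))
E
```

```text
sieve [ 0.598 -0.073  0.058]
sh [ 0.584 -0.17   0.02 ]
pan [0.535 0.259 0.054]
ph [0.452 0.237 0.057]
decoy [ 0.666 -0.197  0.02 ]
gear [0.497 0.094 0.01 ]
bar [0.597 0.097 0.01 ]
jarused [0.564 0.416 0.055]
screw [0.717 0.096 0.02 ]
leftfront [0.434 0.45  0.   ]
wallfront [0.617 0.467 0.   ]
sieve [ 0.613 -0.072  0.058]
sh [ 0.587 -0.172  0.02 ]
pan [0.533 0.244 0.054]
```

View pics/crop1.png

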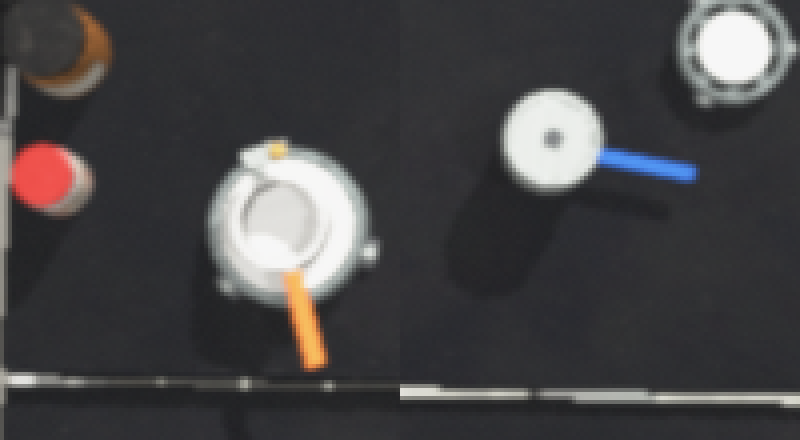

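The crop shows the larger ring carries the pan: orange handle pointing down and right, clip at the top-left with the brass plunger on its right. The right-hand ring is smaller and holds only a white disc, so it is a decoy. Next are close views with the wrist camera, pan first and then sieve.

```bash
cat >> h.py <<'E'
from scipy.spatial.transform import Rotation as Ro
def quat(phi):
    p=np.deg2rad(phi); c,s=np.cos(p),np.sin(p)
    return list(Ro.from_matrix(np.array([[-s,c,0],[c,s,0],[0,0,-1.]])).as_quat())
def wrist(r,cams):
    p=np.array(r.get_position()); R=Ro.from_quat(r.get_orientation()).as_matrix()
    c=cams.read_camera("wrist"); T=np.eye(4); T[:3,:3]=R; T[:3,3]=p
    c["world_from_camera"]=T@c["T_tool_cam"]; return c
E
python3 - <<'E'
from bench import r,cams,solve_ik
from h import *
import pickle
for n,p,f in[("pan",(.50,.24,.27),54),("sieve",(.57,-.073,.25),21)]:
    r.move_ptp(list(p),quat(f)); r.sleep(.2)
    c=wrist(r,cams); pickle.dump(c,open(f"w_{n}.pkl","wb")); cv2.imwrite(f"pics/w_{n}.png",c["pixels"])
    print(n,r.get_time_s(),r.get_position(),c["T_tool_cam"].round(3).tolist(),c["mtx"][0],r.get_joint_pos()[6])
print(c.keys())
E
```

```text
pan 2.0167 [0.49968775 0.24081164 0.26988943] [[-0.0, 0.947, 0.322, 0.082], [1.0, 0.0, 0.0, -0.0], [0.0, 0.322, -0.947, -0.116], [0.0, 0.0, 0.0, 1.0]] [407.7200305    0.         325.82970468] 0.5264895105382593
sieve 3.4917 [ 0.57018631 -0.07154951  0.25004514] [[-0.0, 0.947, 0.322, 0.082], [1.0, 0.0, -0.0, 0.0], [-0.0, 0.322, -0.947, -0.116], [0.0, 0.0, 0.0, 1.0]] [407.7200305    0.         325.82970468] 0.6409678852377226
dict_keys(['pixels', 'mtx', 'T_tool_cam', 'world_from_camera'])
```

View pics/w_pan.png

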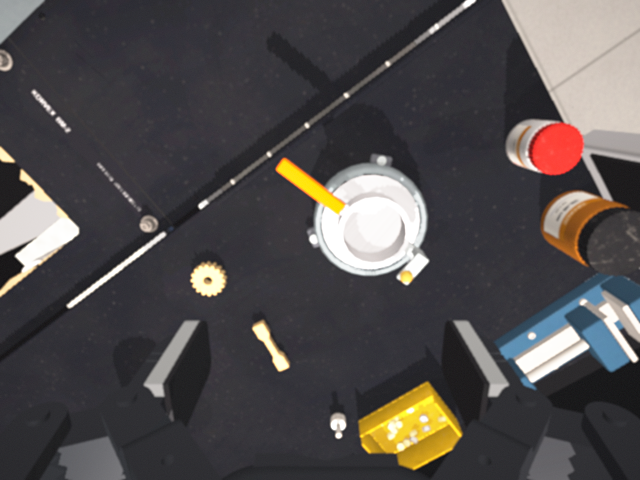

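View pics/w_sieve.png

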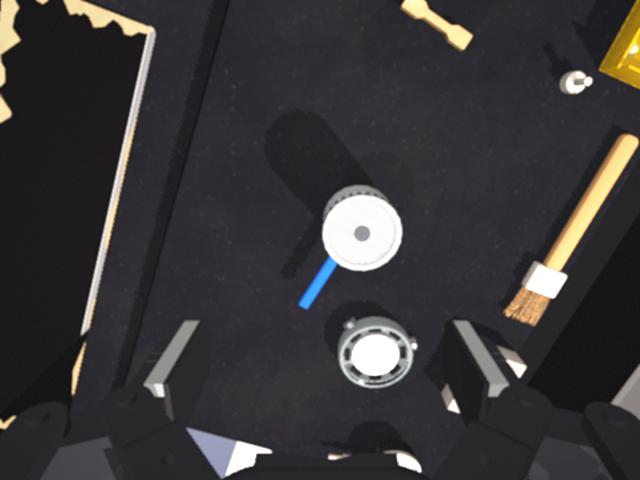

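The wrist views show the pan rim near (375,228), orange handle (278,163)-(345,210), plunger (405,277), and the sieve lid centre at (362,233) with its blue handle tip at (304,304). I'll rectify both onto their planes and fit.

```bash
cat >> h.py <<'E'
def rect(c,cen,z,half=.075,n=400):
    src=np.float32([proj(c,(cen[0]+a*half,cen[1]+b*half,z)) for a,b in((1,1),(1,-1),(-1,-1),(-1,1))])
    dst=np.float32([(0,0),(n,0),(n,n),(0,n)])   # image up=+x, right=-y
    return cv2.warpPerspective(c["pixels"],cv2.getPerspectiveTransform(src,dst),(n,n),flags=cv2.INTER_CUBIC)
def px2w(u,v,cen,half=.075,n=400): return np.array([cen[0]+half-2*half*v/n,cen[1]+half-2*half*u/n])
def bar(c,lo,hi,z,box=None):
    hsv=cv2.cvtColor(c["pixels"],cv2.COLOR_BGR2HSV); m=cv2.inRange(hsv,lo,hi)
    if box: k=np.zeros_like(m); k[box[1]:box[3],box[0]:box[2]]=255; m&=k
    n,l,s,_=cv2.connectedComponentsWithStats(m); i=1+s[1:,4].argmax()
    v,u=np.where(l==i); P=np.array([ray(c,(a,b),z)[:2] for a,b in zip(u,v)])
    m0=P.mean(0); w=np.linalg.svd(P-m0,full_matrices=False)[2][0]; return m0,w,P
E
python3 - <<'E'
import pickle
from h import *
d={k:pickle.load(open(f"w_{k}.pkl","rb")) for k in("pan","sieve")}
top=pickle.load(open("c0.pkl","rb"))["top"]
# sieve
c=d["sieve"]; m,w,P=bar(c,(100,120,60),(130,255,255),.022,(280,240,350,320)); w=w*np.sign(-w[1])
print("blue",m,np.rad2deg(np.arctan2(w[1],w[0])),(P@w).max()-m@w, "axis est",m+w*((P@w).max()-m@w-.099))
g=cv2.cvtColor(c["pixels"],cv2.COLOR_BGR2GRAY); k=np.zeros_like(g);k[180:280,310:415]=255
lid=((g>185)&(k>0)).astype(np.uint8); cs=max(cv2.findContours(lid,0,1)[0],key=len); 
P=np.array([ray(c,q[0],.058)[:2] for q in cv2.convexHull(cs)]); (x,y),rad=cv2.minEnclosingCircle(np.float32(P)*1000); print("lid",x,y,rad)
c=d["pan"]
m,w,P=bar(c,(5,150,120),(20,255,255),.060,(270,150,350,220)); w=w*np.sign(-w[0]); e=(P@w).max()
print("orange",m,np.rad2deg(np.arctan2(w[1],w[0])),"axis est",m+w*(e-m@w-.099))
cen=(.54,.25)
a=rect(c,cen,.054); b=rect(top,cen,.054)
cv2.imwrite("pics/rect.png",np.hstack([a,b]))
E
```

```text
blue [ 0.59085282 -0.14498558] -99.53543659358081 0.028989549417069632 axis est [ 0.60245058 -0.07594244]
lid 603.3946533203125 -76.03209686279297 31.71373176574707
orange [0.4686889 0.2395339] -159.88463774772762 axis est [0.54057117 0.26586093]
```

View pics/rect.png

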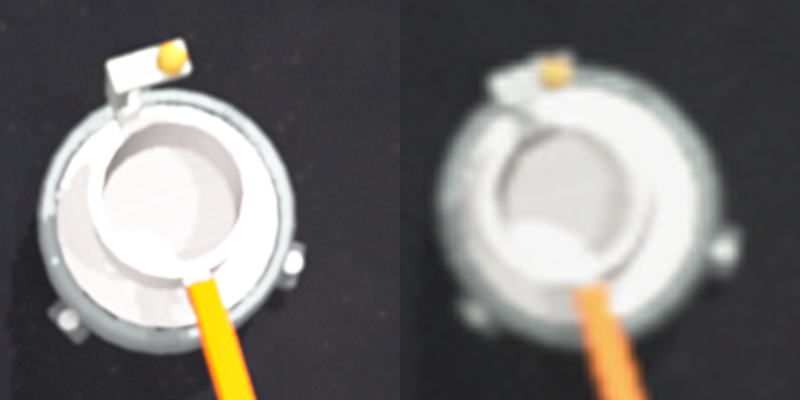

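Estimates: sieve (0.603,-0.076) with handle at -99.5°, pan mouth (0.542,0.261) with handle near -163.5°. I'll grip with the jaws 60° off the handle so the fingers stay clear of the clip through the turn.

Run:
```python
from bench import r,cams
from h import *
import pickle
f=20.5
r.move_ptp([.603,-.076,.14],quat(f)); r.move_l([.603,-.076,.050],speed=.12)
print("ft",r.get_ft_force()); r.grip(0.0,80); r.sleep(.2); print("w",r.get_width(),r.get_ft_force())
r.move_l([.603,-.076,.17],speed=.15); print("lift",r.get_ft_force(),r.get_width())
r.move_ptp([.542,.261,.16],quat(f+36)); r.sleep(.3)
print(r.get_time_s(),r.get_position(),r.get_ft_force(),r.get_joint_pos()[6])
c=wrist(r,cams); pickle.dump(c,open("w2.pkl","wb"))
t=cams.read_camera("top"); pickle.dump(t,open("t2.pkl","wb"))
a=c["pixels"]; b=cv2.resize(t["pixels"][225:325,190:290],(320,320),interpolation=3)
b=np.vstack([b,np.zeros((160,320,3),np.uint8)])
cv2.imwrite("pics/w2.png",np.hstack([a[:,80:560],b]))
```

```text
ft [ 0.27191564 -0.03771443 -0.08485719]
w 0.714619469508844 [-0.48239345  0.76671729  6.72349706]
lift [-0.1312206   0.85833366 -1.88617167] 0.717399337043969
8.0167 [0.54249499 0.26003189 0.16006451] [ 0.19617375  0.50629329 -1.99294765] 0.6209196477078001
```

View pics/w2.png

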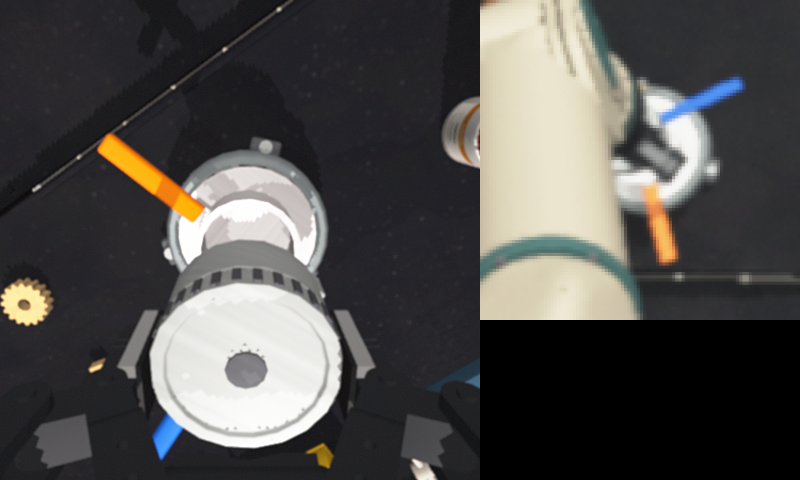

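The sieve is held level, and the blue handle at about -65° world is on the open side of the clip. I'll check its in-hand centre, then lower under force watch.

Run:
```python
from bench import r,cams
from h import *
import pickle
c=pickle.load(open("w2.pkl","rb"))
g=cv2.cvtColor(c["pixels"],cv2.COLOR_BGR2GRAY)
print("hole",ray(c,(326,370),.168)[:2],"tcp",r.get_position()[:2])
m,w,P=bar(c,(5,150,120),(20,255,255),.060,(170,120,295,230)); w=w*np.sign(-w[0]); e=(P@w).max(); print("orange",np.rad2deg(np.arctan2(w[1],w[0])),m+w*(e-m@w-.099))
cc=(.542,.261)
f0=np.array(r.get_ft_force())
r.move_l([*cc,.105],speed=.12)
for z in np.arange(.100,.078,-.002):
    r.move_l([*cc,z],speed=.03); F=np.array(r.get_ft_force())-f0; p=r.get_position()
    print(round(z,3),np.round(p,4),F.round(1),np.round(r.get_wrist_torque(),2))
    if F[2]>4 or np.hypot(F[0],F[1])>6: break
print(r.get_time_s())
```

```text
hole [0.54069515 0.26120147] tcp [0.54224581 0.26055973]
orange -163.51771392887574 [0.54311667 0.26203768]
0.1 [0.5421 0.2611 0.1003] [-0.1  0.   0.1] [-0.    0.03 -0.01]
0.098 [0.542 0.261 0.098] [0.2 0.2 0.2] [-0.03 -0.03 -0.07]
0.096 [0.5418 0.261  0.0958] [-1.1  0.3  0.2] [-0.03  0.01  0.01]
0.094 [0.5419 0.261  0.0938] [-0.8  0.3  0.1] [-0.02 -0.01  0.01]
0.092 [0.5419 0.2609 0.0918] [ 0.1 -0.4  0.2] [-0.01 -0.   -0.04]
0.09 [0.5419 0.261  0.0899] [-0.1 -0.2 -0.1] [0.03 0.03 0.02]
0.088 [0.5423 0.2611 0.0884] [-1. -1.  5.] [-0.03  0.14 -0.04]
10.5417
```

Run:
```python
from bench import r,cams
from h import *
r.sleep(.2); cc=[.542,.261]; z=.088
f0=np.array([0.2,.5,-2.0]); rd=lambda:np.mean([np.array(r.get_ft_force()) for _ in range(3)],0)-f0
print("nest",r.get_position(),rd().round(1))
while z>.080:
    z-=.0005; r.move_l([*cc,z],speed=.02); r.sleep(.05); F=rd(); print(round(z,4),round(r.get_position()[2],4),F.round(1))
    if F[2]>17: break
    if np.hypot(F[0],F[1])>12: break
f=56.5
while f<100:
    f+=4; r.move_l([*cc,z],quat(f),speed=.05); F=rd(); t=np.round(r.get_wrist_torque(),2)
    print(f,np.round(r.get_position(),4),F.round(1),t)
    z+= .0003*(F[2]>21)-.0003*(F[2]<16)
    if abs(t[2])>1.2 or F[2]>40: break
print(r.get_time_s(),z,r.get_joint_pos()[6])
t=cams.read_camera("top"); cv2.imwrite("pics/t3.png",cv2.resize(t["pixels"][225:325,190:290],(500,500),interpolation=3))
```

```text
nest [0.54224735 0.26109054 0.08833659] [-0.5  0.1  4.8]
0.0875 0.0877 [-0.8 -0.1  6.2]
0.087 0.0871 [0.3 0.5 5.9]
0.0865 0.087 [-0.5 -0.1  8.5]
0.086 0.0869 [-1.6 -1.  12.1]
0.0855 0.0869 [-2.6 -1.5 16.5]
0.085 0.0869 [-3.7 -1.3 20. ]
60.5 [0.543  0.2614 0.0869] [-1.7 -0.7 16.8] [-0.33  0.46  0.04]
64.5 [0.5433 0.2615 0.0869] [-1.9 -0.5 16.8] [-0.31  0.35  0.08]
68.5 [0.5434 0.2616 0.0869] [-1.5 -0.3 17. ] [-0.29  0.29  0.11]
72.5 [0.5435 0.2616 0.0869] [-0.  -0.5 16.9] [-0.29  0.21  0.07]
76.5 [0.5435 0.2617 0.0869] [-1.2 -0.8 16.3] [-0.29  0.19  0.13]
80.5 [0.5435 0.2617 0.0869] [ 0.3 -0.7 16.4] [-0.3   0.17  0.12]
84.5 [0.5436 0.2617 0.0869] [ 0.7 -0.4 16.1] [-0.24  0.14  0.09]
88.5 [0.5436 0.2617 0.0869] [-1.1  0.3 16.4] [-0.18  0.13  0.08]
92.5 [0.5436 0.2618 0.0869] [-0.8 -1.  15.2] [-0.24  0.07  0.1 ]
96.5 [0.5439 0.2619 0.0869] [-0.3 -1.6 17.4] [-0.28  0.12  0.14]
100.5 [0.5439 0.262  0.0869] [-0.4 -1.3 16.5] [-0.13  0.13  0.06]
15.2917 0.0847 1.1649987848278474
```

View pics/t3.png

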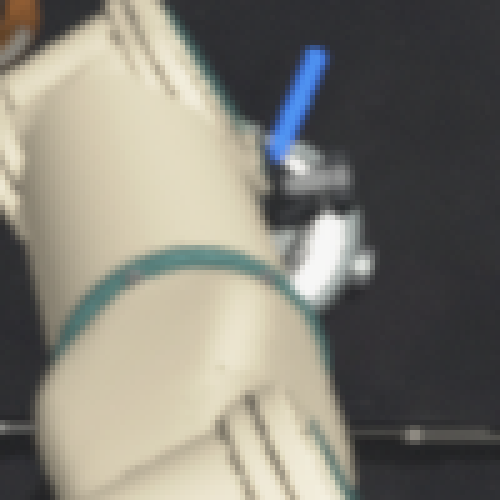

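The blue handle has turned to about -22°, but the arm hides the orange one. I'll measure it with the wrist and scene cameras.

Run:
```python
from bench import r,cams
from h import *
c=wrist(r,cams); s=cams.read_camera("scene")
cv2.imwrite("pics/w4.png",np.hstack([cv2.resize(c["pixels"],(480,360)),cv2.resize(s["pixels"][190:310,160:260],(300,360),interpolation=3)]))
for n,k in(("w",c),("s",s)):
    try:
        m,w,P=bar(k,(5,150,100),(20,255,255),.057,(185,215,225,255) if n=="s" else None); w=w*np.sign(-w[0]); print(n,len(P),m,np.rad2deg(np.arctan2(w[1],w[0])))
    except Exception as e: print(n,e)
```

```text
w 4153 [0.48205051 0.24302625] -164.9252039453849
s 56 [0.47740164 0.23883363] -166.07616426087534
```

View pics/w4.png

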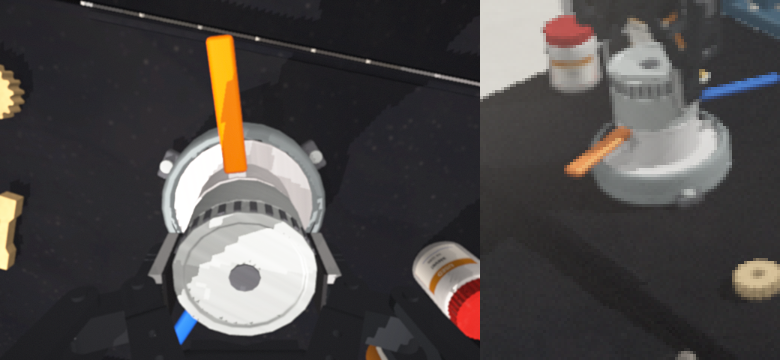

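The pan has held (-164…-165°) and the sieve is seated level. I'll keep turning with a little more press.

Run:
```python
from bench import r,cams
from h import *
cc=[.542,.261]; z=.0843; f=100.5
f0=np.array([0.2,.5,-2.0]); rd=lambda:np.mean([np.array(r.get_ft_force()) for _ in range(3)],0)-f0
while f<138:
    f+=2.5; r.move_l([*cc,z],quat(f),speed=.05); r.sleep(.03); F=rd(); t=np.round(r.get_wrist_torque(),2)
    R=Ro.from_quat(r.get_orientation()).as_matrix()[:,1]
    print(f,round(np.rad2deg(np.arctan2(R[1],R[0])),1),np.round(r.get_position(),4),F.round(1),t)
    z+= .0003*(F[2]>24)-.0003*(F[2]<18.5)
    if abs(t[2])>1. or F[2]>40: break
c=wrist(r,cams); s=cams.read_camera("scene")
cv2.imwrite("pics/w5.png",np.hstack([cv2.resize(c["pixels"],(480,360)),cv2.resize(s["pixels"][190:310,160:260],(300,360),interpolation=3)]))
m,w,P=bar(c,(5,150,100),(20,255,255),.057); w=w*np.sign(-w[0]); print(len(P),m,np.rad2deg(np.arctan2(w[1],w[0])))
print(r.get_time_s(),z)
```

```text
103.0 103.0 [0.5441 0.2621 0.0869] [-0.7 -0.2 19.9] [-0.25  0.17  0.15]
105.5 105.5 [0.5442 0.2621 0.0869] [-0.3 -0.7 20. ] [-0.17  0.11  0.14]
108.0 108.0 [0.5442 0.2622 0.0869] [-0.4 -0.1 19.4] [-0.15  0.1   0.13]
110.5 110.5 [0.5442 0.2622 0.0869] [-0.4 -0.2 20. ] [-0.08  0.14  0.05]
113.0 113.0 [0.5442 0.2619 0.0869] [-0.1 -2.  19.6] [-0.15  0.15  0.14]
115.5 115.5 [0.5442 0.2619 0.0869] [-0.6 -1.2 19.8] [-0.2   0.18  0.16]
118.0 118.0 [0.5442 0.262  0.0869] [ 0.2 -1.5 20.4] [-0.11  0.21  0.19]
120.5 120.5 [0.5442 0.262  0.0869] [-0.5 -0.9 20.6] [-0.06  0.18  0.17]
123.0 123.0 [0.5442 0.2621 0.0869] [-0.7 -0.8 19.8] [-0.06  0.18  0.18]
125.5 125.5 [0.5441 0.2621 0.0869] [-0.  -1.6 20.4] [-0.06  0.26  0.1 ]
128.0 128.0 [0.5442 0.2622 0.0869] [ 0.3 -1.  19.6] [-0.03  0.27  0.21]
130.5 130.5 [0.5441 0.2624 0.0869] [-0.1 -0.9 19.2] [-0.05  0.26  0.28]
133.0 133.0 [0.5441 0.2625 0.0869] [-0.9 -1.4 19.2] [0.05 0.27 0.17]
135.5 135.5 [0.5441 0.2625 0.0869] [-0.4 -1.4 18.5] [0.08 0.22 0.1 ]
138.0 138.0 [0.5442 0.2622 0.0869] [-0.1 -2.1 19.5] [-0.02  0.23  0.2 ]
1773 [0.47896868 0.24025201] -161.42382698698046
19.7917 0.0843
```

View pics/w5.png

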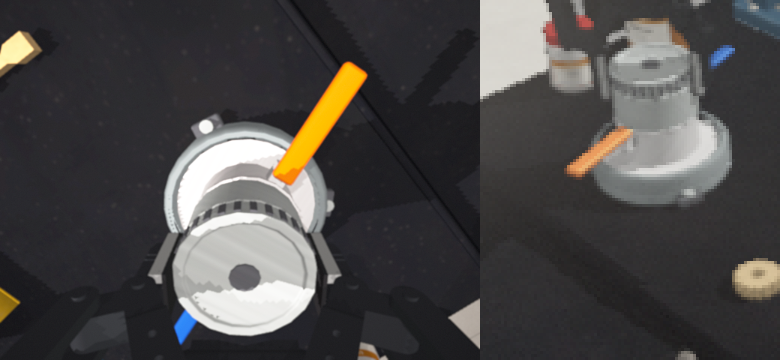

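Torque peaked at 0.28 N m near 130° and dropped to 0.10 at 135.5°, which looks like the click. It is now rising again at what may be the stop. I'll nudge on to confirm the stop.

Run:
```python
from bench import r,cams
from h import *
cc=[.542,.261]; z=.0843; f=138
def orange():
    c=wrist(r,cams); m,w,P=bar(c,(5,110,90),(24,255,255),.058); w=w*np.sign(-w[0])
    e=np.sort(P@w); d=np.array([.544,.262])
    print("orange",len(P),np.rad2deg(np.arctan2(w[1],w[0])).round(1),"centre-based",np.rad2deg(np.arctan2(*(m-d)[::-1])).round(1)); return c
orange()
while f<142:
    f+=1; r.move_l([*cc,z],quat(f),speed=.03); r.sleep(.05); T=np.mean([r.get_wrist_torque() for _ in range(4)],0)
    print(f,np.round(T,2),np.round(r.get_position(),4),np.round(r.get_ft_force(),1))
    if T[2]>.45: break
c=orange(); print(r.get_time_s())
```

```text
orange 6396 -162.9 centre-based -160.9
139 [-0.18  0.19 -0.09] [0.5444 0.2618 0.0869] [ 0.7 -0.1 17.4]
140 [-0.2   0.15 -0.15] [0.5446 0.2615 0.0869] [ 0.6 -1.7 18.1]
141 [-0.3   0.1  -0.19] [0.5447 0.2613 0.0869] [ 1.8 -2.9 18. ]
142 [-0.21  0.11 -0.19] [0.5447 0.2614 0.0869] [ 1.2 -1.5 17.8]
orange 6355 -160.8 centre-based -158.8
21.0917
```

The sign and size of the torque are ambiguous, so I'll measure the blue handle directly against the orange one.

Run:
```python
from bench import r,cams
from h import *
p=np.array(r.get_position()[:2])
for n in("scene","top"):
    c=cams.read_camera(n); b0=proj(c,(*p,.06)); box=[int(v) for v in(b0[0]-60,b0[1]-60,b0[0]+60,b0[1]+60)]
    for col,lo,hi in(("blue",(105,120,60),(128,255,255)),("orange",(3,130,90),(18,255,255))):
        try:
            m,w,P=bar(c,lo,hi,.057,box); d=m-p; print(n,col,len(P),m.round(4),np.rad2deg(np.arctan2(d[1],d[0])).round(1),np.rad2deg(np.arctan2(w[1],w[0])).round(1),np.linalg.norm(P-p,axis=1).max().round(3))
        except Exception as e: print(n,col,e)
    u,v=b0; cv2.imwrite(f"pics/{n}6.png",cv2.resize(c["pixels"][int(v)-50:int(v)+50,int(u)-50:int(u)+50],(390,390),interpolation=3))
cv2.imwrite("pics/c6.png",np.hstack([cv2.imread("pics/scene6.png"),cv2.imread("pics/top6.png")]))
```

```text
scene blue 25 [0.6281 0.2875] 17.4 -144.2 0.099
scene orange 103 [0.4766 0.2338] -157.9 -160.0 0.104
top blue 4 [0.6354 0.2934] 19.4 -146.5 0.099
top orange 78 [0.6533 0.3956] 51.0 149.5 0.192
```

View pics/c6.png

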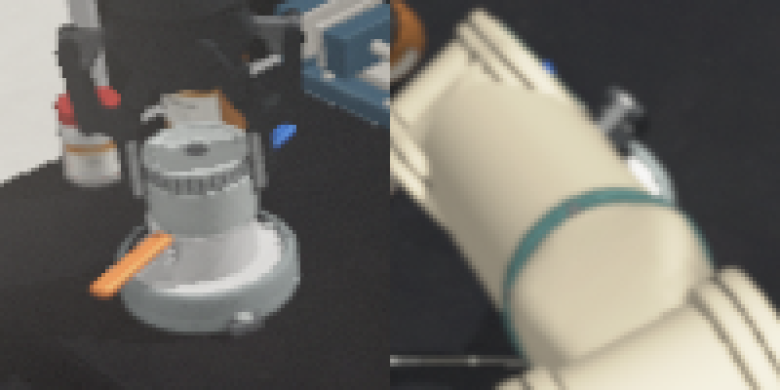

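Blue is near 18–22° and orange near -160°, so they are opposite within reading error, and the pan is beginning to follow, so the handle is on the stop. I'll unload, release, back off and inspect.

Run:
```python
from bench import r,cams
from h import *
import pickle
p=r.get_position(); q=quat(142)
r.move_l([p[0],p[1],.0875],q,speed=.02); print(np.round(r.get_ft_force(),1),np.round(r.get_wrist_torque(),2),r.get_position())
r.grip(1.0); r.sleep(.2); p=r.get_position(); r.move_l([p[0],p[1],.20],speed=.12)
r.move_ptp([.49,.20,.26],quat(56)); r.sleep(.2)
c=wrist(r,cams); pickle.dump(c,open("w7.pkl","wb")); print(r.get_time_s())
mb,wb,P=bar(c,(105,120,60),(128,255,255),.060); wb*=np.sign(wb[0])
g=proj(c,(.544,.262,.06)); bx=[int(x) for x in(g[0]-120,g[1]-120,g[0]+120,g[1]+120)]; bx=[max(0,x) for x in bx]
mo,wo,Q=bar(c,(5,110,90),(20,255,255),.060,bx); wo*=np.sign(-wo[0])
for n,m,w in(("b",mb,wb),("o",mo,wo)): print(n,m.round(4),np.rad2deg(np.arctan2(w[1],w[0])).round(1))
L=mb-mo; print("line",np.rad2deg(np.arctan2(L[1],L[0])).round(1), "len",len(P),len(Q))
u,v=g.astype(int); x0=max(0,u-150);y0=max(0,v-150); cv2.imwrite("pics/w7.png",cv2.resize(c["pixels"][y0:y0+270,x0:x0+300],None,fx=2,fy=2,interpolation=3))
```

```text
[ 0.8 -0.5  3.6] [-0.09 -0.21  0.05] [0.54489492 0.26130747 0.08735425]
24.5417
b [0.615  0.2879] 20.5
o [0.4781 0.2388] -159.7
line 19.7 len 424 502
```

View pics/w7.png

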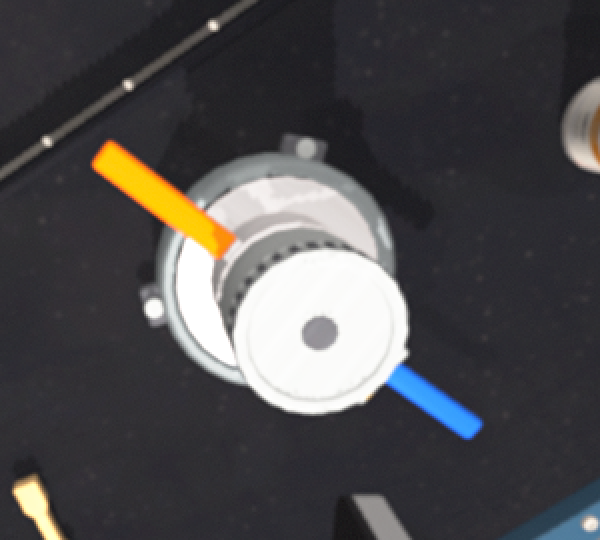

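The released view shows the orange handle (95,155)-(230,245) and blue handle (390,370)-(480,430) in one line, 180.2° apart by fit, with the sieve level. Handing in.

```bash
python3 -c "
from bench import r
print(r.get_time_s(), r.get_ft_force()); r.finish_job()"
```

```text
24.5417 [-0.04476596 -0.50468214 -0.57013127]
the job is handed in; nothing more can be done
```

I put the sieve in the pan with its handle about 100° counter-clockwise from the orange one. Then I turned it under the clip while pressing with about 16–20 N, released it and handed in at 24.5 s.

**Last checks:**
- **Handles:** after release, the close view measured them 180.2° apart and in one line. The sieve looked level in the pan and nothing was touching the robot.
- **Seating:** under load the tool height held steady at 0.0869 m throughout the turn. That fits the shoulder resting on the rim.
- **Bystanders:** the arm never came near them. I did not measure their positions at the end.

**Less certain:**
- **Click past the plunger:** I did not see this directly. The torque readings were noisy and their sign was unclear. I infer the latch from the final angle, and from the pan starting to follow by about 2° over the last 4° of turning, as it would with the handle against the stop.
- **Seating height after release:** I did not measure it again, because the camera calibration (about 2 mm) is too coarse for the 1.8 mm limit.

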